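# Set the length stop of a dowel cutting station

### The arm

A 6-joint arm with a two-finger parallel gripper is mounted at the origin on the work surface. World frame = base frame: x ahead of the robot, y to its left, z up, the work surface at z = 0. Lengths are in m, angles in rad, forces in N, time in s.
With the tool pointing down it reaches from about 0.425 to 0.95 m from the base axis. Payload 3.5 kg.
Tool frame: the origin (TCP) lies between the finger pads; the fingertips stand 25 mm ahead of it and the grasp point (between the pads) lies 6 mm ahead of it (ctrl.finger_overhang is the distance from the TCP to the fingertips, in m); x points along the fingers, y is the direction in which the jaws open and shut, and the axes are right-handed (so a half turn about x gives the same grasp; the last joint's range is limited). The gripper opens to 85 mm and grips with 20 to 120 N. Pads are 22 mm wide; open, the fingers measure 114 mm over their backs; the gripper's body (76 mm by 85 mm) begins 54 mm behind the grasp point. The pads swing forward as they close: fully open they stand 13 mm farther back than shut.
Start: joints at [-1.259, 0.286, 1.577, -0, 1.279, -0.15], TCP at [0.301, -0.604, 0.256] pointing down, gripper open.
Joint ranges: [-2.77, 2.77], [-0.9, 2.22], [0.21, 2.48], [-1.53, 4.67], [0.24, 2.81], [-2.84, 2.84]. Speed limits (rad/s): [2.79, 2.79, 3.14, 3.14, 3.14, 3.14].

### API

Orientations are given as a unit quaternion [x, y, z, w].
In Python, from plant import ctrl gives the robot as it stands.
- The arm moves only by the tool play_rows, never from a script. Its argument "targets" is a list of rows, each an object with "delta_pos": the shift along the world's x, y, z normalised to -1 to 1, where 1 is 1000 mm, a list of three; "delta_rot": the turn, a rotation vector about the world's x, y, z normalised to -1 to 1, where 1 is pi rad, a list of three; "claw": the finger opening in mm, from 0 to 85.4. In form: [{"delta_pos": [tx, ty, tz], "delta_rot": [wx, wy, wz], "claw": claw}, ...]. A call has 1 to 20 rows; each row is the pose to reach, as a shift and turn from the pose measured when the call began, turning the shorter way round; what a row does not reach only later rows make up. A row lasts 1/12 s, in which the tool goes at most 41.7 mm and 7.16 degrees, less where a joint would pass 70% of its speed; a pose out of reach is approached as far as the arm can. A call with a number of a shift or a turn outside -1 to 1 is refused whole. A call with a gripper value outside its range is refused whole. The fingers move at their own pace and stop on an object; "newtons" is the grip in N (left out, the last holds). Time passes only in rows, so rows that repeat a pose let the fingers close. It gives the time, the measured TCP pose, the force and the opening at its end, in the units of the state.
- ctrl.get_state(): the state, without advancing time (a new reading comes with each control period).
- ctrl.read_camera(name): name is "scene" or "top" or "wrist"; returns the picture (420x560x3 uint8, blue, green, red); there is no depth.
- ctrl.calibration(name): a dict with "fx", "fy", "cx", "cy" (pixels), "camera_from_world" (4x4, takes a point from world to camera coordinates). Camera axes: x right, y down, z forward; pixel columns grow to the right and rows downward; lengths in m; the calibration is good to about 2 mm. The wrist camera is an equidistant fisheye: a pixel r from the principal point sees the ray r / f radians off the axis. A picture is of the moment at which its call begins: read the wrist's pose just before it. calibration takes no time and is no camera call; for the wrist camera it gives the pose at the moment of the call.
- ctrl.sign_off(): hands the job in, once; it reports no verdict.
The state is a dict: "time": time; "qpos": joint angles; "dq": joint speeds; "joint_efforts": joint torques, N m; "eef_pos": TCP position; "tcp_rot": TCP orientation; "contact_force": force on the tool from outside, world axes, zero at the start; "wrist_torque": the same for the moment, N m; "opening": opening from 0.0 (shut) to 1.0 (fully open).
Only numpy, scipy, OpenCV 4.12 (cv2) and the standard library are available. Lean on these libraries where they do the work, as an engineer would, in place of code of your own. Each camera call takes 0.05 s, during which the arm holds its last target. There are 200 camera calls.

### The job

Set the dowel cutting station for the next length: with the fingertips press down the release button in the middle of the sliding length stop and, keeping it pressed, push the stop along the fence rail until it rests against the marked memory stop (the small aluminium block with an index line and a round knurled knob), then let go so that it locks there. Touch and push only, without forcing anything: do not drag the stop while its button is up, do not pick anything up, and leave the loose things standing around where they are.

Things in the scene. Friction and masses are not known exactly. Their poses are not given: they have to be found in the camera images.
- station: Dowel cutting station, fixed: plywood board 160 x 600 x 18 mm with a straight beech fence 30 mm wide, an aluminium track on top of it (30 mm wide, top 62 mm above the table) and, on its -x side, a dowel trough (27 mm high). Origin: on the table under the fence's centre line, at half its length. y runs along fence and track, z up; the board spans x = -105 to +55 mm.
- length_stop (a joint): Position in m of the length stop along the track, growing along the station's +y; 0 at the track's middle, range -0.21 to 0.21. With the button up a brake shoe holds it by friction against pushes of up to about 15 N; with the button pressed 2 mm or more it slides with 1 to 2 N.
- stop_mid (a point): Centre of the length stop, on the track's centre line, 62 mm above the table; axes as the station's. It is a grey metal saddle 90 mm long (y) and 46 mm wide, captive on the track, with a shoulder 20 mm long at each end (top 24.5 mm above the track); the black button sits in the 50 mm well between them, open at the sides. A steel flag hangs on its -x side, out to 67 mm from the centre line.
- button_top (a point): Centre of the top face of the release button (it moves with the button): a flat black ribbed cap 34 mm (x) by 44 mm (y) in the middle of the length stop. At rest its top lies 16 mm above the track (78 mm above the table), 8.5 mm below the shoulders.
- release (a joint): How far the release button is pressed, in m: 0 at rest, 0.005 fully down (a hard stop). Sprung: about 5 N press it 2 mm, which frees the brake, and 8 N press it fully down; when let go it springs up and the brake holds at once.
- memory_stop: Memory stop, clamped immovably on the track near one end (which end varies): aluminium block 40 mm long (y), 44 mm wide, 22 mm high above the track, an index line scribed on it, a black knurled knob 27 mm across and 15 mm high on top. Origin: on the track's centre line, at the track's top, at half its length. The length stop rests against it when their centres are 65 mm apart.
- saw_guide: Saw guide, fixed near the other end of the track: dark hardwood bridge 52 mm long (along y) with a thin saw slot across it, spanning fence and trough, its top 30.5 mm above the track. Origin: on the track's centre line at the level of the track's top, at half its length. Not to be used now.
- leg_blank: Loose tapered turned leg of pale wood standing upright, 175 mm high, 54 mm across at its foot and 24 mm at its top. Origin: centre of its underside.
- abrasive_roll: Loose roll of dark red abrasive paper with a white band, standing upright, 48 mm across, 100 mm high. Origin: centre of its underside.
- sanding_block: Loose cork sanding block lying flat, 60 x 100 x 30 mm (its x, y, z). Origin: centre of its underside.
- turned_knob: Loose small turned wooden knob standing on its foot, 40 mm across, 36 mm high. Origin: centre of its underside.

How it is judged:
On the way, in this order (a step that is already met when the one before it is completed fails the run):
1. the release button is pressed 2 mm or more before the length stop has been moved 15 mm (value of joint release above 0.002 m and distance of stop_mid from where it was at the start of the episode below 0.015 m), for 0.1 s.
2. with the button still pressed, the length stop is pushed to within 3 mm of resting against the memory stop (value of joint release above 0.001 m and horizontal distance between stop_mid and memory_stop below 0.068 m), for 0.1 s.
At the end, for the whole second after the job is handed in: The length stop is at rest against the memory stop (gap under 3 mm), its release button is fully up again so that the brake holds, and the leg, the abrasive roll, the sanding block and the turned knob are within 20 mm of where they stood (horizontal distance between stop_mid and memory_stop below 0.068 m and value of joint release below 0.0008 m and velocity of joint length_stop between -0.005 and 0.005 m/s and distance of each of leg_blank, abrasive_roll, sanding_block, turned_knob from where it was at the start of the episode below 0.02 m); the robot touches nothing.
It fails at once if the length stop is dragged along the track while its release button is up (pressed under 0.5 mm, faster than 8 mm/s) (value of joint release below 0.0005 m and (velocity of joint length_stop above 0.008 m/s or velocity of joint length_stop below -0.008 m/s)).
It fails at once if the length stop or its button is forced (fingers press on it with more than 60 N) (contact force between the fingers and length_stop above 60 N).
It fails at once if a loose thing that should be left alone is pushed away (over 30 mm) or lifted (over 15 mm) (distance of any of leg_blank, abrasive_roll, sanding_block, turned_knob from where it was at the start of the episode above 0.03 m or height (world z) of any of leg_blank, abrasive_roll, sanding_block, turned_knob above 0.015 m).
It also fails if it takes over 38 s, if anything falls off the work surface, if the arm or the gripper's body presses on something with over 40 N, if the wrist force passes 120 N, or if a joint passes its speed limit or range.

## Working session

There is one attempt and no reset: what is moved stays moved. The work goes in short steps, Python scripts to look and compute and a tool call to move; the robot and the scene stay as the last step left them, time stands still between calls to the robot, and variables do not carry over. Pictures are saved under pics/ and viewed, about 8 in all and at most 12, crops included, and the job is handed in when it is done.

Besides the shell and the picture viewer there is one more tool, called after "Request:" by a JSON object that holds its "method" and its "body". play_rows: Moves the arm, as the interface text tells. Its arguments: {"type":"object","properties":{"targets":{"type":"array"},"newtons":{"type":"number"}},"required":["targets"]}

```bash
mkdir -p pics; python3 - <<'E'
from plant import ctrl
import cv2
s=ctrl.get_state(); print(s)
for n in("scene","top"):
    cv2.imwrite(f"pics/{n}0.png",ctrl.read_camera(n)); c=ctrl.calibration(n); print(n,c)
E
```

```text
{'time': 0.0, 'qpos': array([-1.25898363e+00,  2.87194436e-01,  1.57817587e+00,  7.23367176e-06,
        1.27860533e+00, -1.49984610e-01]), 'dq': array([-7.04649461e-04, -1.02649287e-03, -2.97988355e-05,  1.01658235e-03,
       -4.97395546e-04, -7.97371946e-04]), 'joint_efforts': array([-6.30651939e-04, -4.05986059e+01, -2.92624587e+01, -1.20148347e-04,
        5.93804187e-03, -5.16480554e-06]), 'eef_pos': array([ 0.30060294, -0.60370086,  0.25492854]), 'tcp_rot': array([-0.68827499, -0.16266221,  0.6884063 , -0.16098231]), 'contact_force': array([-0.00086085,  0.07451055, -0.2057749 ]), 'wrist_torque': array([ 0.01720951,  0.04317116, -0.00870774]), 'opening': 0.9975041702815461}
scene {'fx': 504.59201192733553, 'fy': 504.59201192733553, 'cx': 278.95064082984993, 'cy': 213.49169142046944, 'camera_from_world': array([[ 0.81973273,  0.57268848, -0.00813378, -0.47116029],
       [ 0.47416922, -0.68654318, -0.55120052, -0.2485275 ],
       [-0.32125038,  0.44798032, -0.83433316,  1.28706676],
       [ 0.        ,  0.        ,  0.        ,  1.        ]])}
top {'fx': 418.47758026656476, 'fy': 418.47758026656476, 'cx': 282.17046269900834, 'cy': 209.51938867703856, 'camera_from_world': array([[ 0.02671206, -0.9994896 ,  0.01752171, -0.01993535],
       [-0.99385734, -0.02843649, -0.10695309,  0.5682112 ],
       [ 0.10739675, -0.01455714, -0.99410967,  0.76516783],
       [ 0.        ,  0.        ,  0.        ,  1.        ]])}
```

View pics/scene0.png

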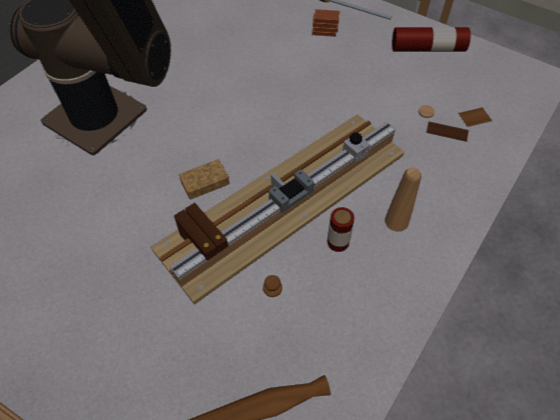

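View pics/top0.png

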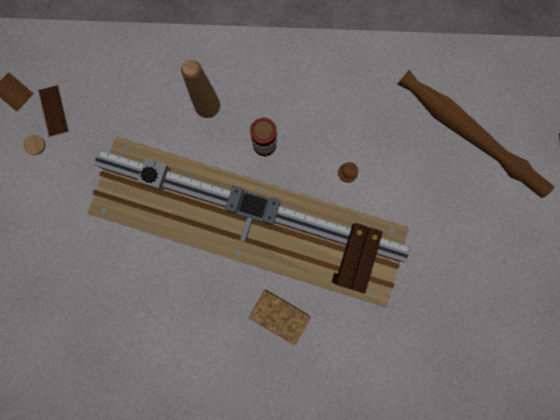

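The top view shows the length stop's button at about (254,206) and the memory stop's knob at about (150,175), towards +y. The saw guide is at the right. The roll (264,135), leg (205,105) and knob (348,172) stand on the +x side of the rail, and the cork block (280,316) on the -x side. Next I refine these positions.

```bash
cat >h.py <<'E'
import numpy as np,cv2
from plant import ctrl
from scipy.spatial.transform import Rotation as R
def cast(n,uv,z,c=None):
    c=c or ctrl.calibration(n);T=c["camera_from_world"];x=(uv[0]-c["cx"])/c["fx"];y=(uv[1]-c["cy"])/c["fy"]
    if n=="wrist":
        r=np.hypot(x,y);d=np.array([x/r*np.sin(r),y/r*np.sin(r),np.cos(r)]) if r>0 else np.array([0,0,1.])
    else: d=np.array([x,y,1.])
    o=-T[:3,:3].T@T[:3,3];w=T[:3,:3].T@d
    return o+w*(z-o[2])/w[2]
def project(n,p):
    c=ctrl.calibration(n);T=c["camera_from_world"];q=T[:3,:3]@p+T[:3,3]
    if n=="wrist":
        r=np.hypot(q[0],q[1]);k=np.arctan2(r,q[2])/r
        return np.array([c["cx"]+c["fx"]*q[0]*k,c["cy"]+c["fy"]*q[1]*k])
    return np.array([c["cx"]+c["fx"]*q[0]/q[2],c["cy"]+c["fy"]*q[1]/q[2]])
E
python3 - <<'E'
from h import *
im=cv2.imread("pics/top0.png")
dark=(im.max(2)<50).astype(np.uint8)
n,l,st,ce=cv2.connectedComponentsWithStats(dark)
for i in range(1,n):
    if st[i,4]>60 and 100<ce[i,0]<300 and 140<ce[i,1]<240:print(st[i],ce[i])
b=cast("top",(253.5,206),.078);k=cast("top",(150,175),.099);print("btn",b,"knob",k,k-b,np.linalg.norm((k-b)[:2]))
e=[cast("top",p,.062) for p in((97,160),(407,252))];d=e[0]-e[1];print("ends",e,np.degrees(np.arctan2(d[1],d[0])))
for nm,p,z in(("roll",(264,131),.1),("leg",(191,68),.175),("tk",(348,170),.036),("cork",(280,316),.03)):print(nm,cast("top",p,z))
s=ctrl.get_state();print(R.from_quat(s["tcp_rot"]).as_matrix().round(3),ctrl.finger_overhang)
cr=cv2.resize(im[130:250,80:340],None,fx=3,fy=3,interpolation=cv2.INTER_CUBIC);cv2.imwrite("pics/c1.png",cr)
E
```

```text
[252 137  24  10  64] [264.       143.109375]
[254 144  21  12  78] [265.76923077 150.94871795]
[ 96 159  61  24 280] [138.70714286 171.48214286]
[159 174  68  27 139] [189.30935252 188.35971223]
[237 192  30  26 481] [252.05405405 204.65696466]
btn [0.56828849 0.04787986 0.078     ] knob [0.61506958 0.22874142 0.099     ] [0.04678109 0.18086157 0.021     ] 0.18681374896591607
ends [array([0.64681627, 0.33846261, 0.062     ]), array([ 0.49407838, -0.23246747,  0.062     ])] 75.02269551805269
roll [0.69981475 0.03267714 0.1       ]
leg [0.77741429 0.15048639 0.175     ]
tk [ 0.64760386 -0.12804181  0.036     ]
cork [ 0.37018991 -0.00550344  0.03      ]
[[-0.001  0.446 -0.895]
 [ 0.002 -0.895 -0.446]
 [-1.    -0.002 -0.   ]] 0.025
```

View pics/c1.png

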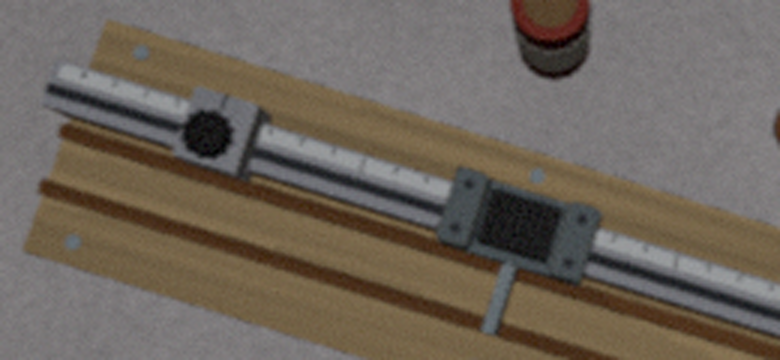

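The crop shows the button centre at crop (518,223), which is px (252.7,204.3), and the knob at px (149,174.3). The rail runs at about 75° and the travel is about 0.12 m towards +y. I'll move above the button with the jaws across the rail and shut.

Request:
{"method": "play_rows", "body": {"targets": [{"delta_pos": [0.05, 0.13, 0], "delta_rot": [0, 0, 0.03], "claw": 0}, {"delta_pos": [0.271, 0.653, -0.03], "delta_rot": [0, 0, 0.272], "claw": 0}, {"delta_pos": [0.271, 0.653, -0.03], "delta_rot": [0, 0, 0.272], "claw": 0}, {"delta_pos": [0.271, 0.653, -0.03], "delta_rot": [0, 0, 0.272], "claw": 0}, {"delta_pos": [0.271, 0.653, -0.03], "delta_rot": [0, 0, 0.272], "claw": 0}, {"delta_pos": [0.271, 0.653, -0.03], "delta_rot": [0, 0, 0.272], "claw": 0}, {"delta_pos": [0.271, 0.653, -0.03], "delta_rot": [0, 0, 0.272], "claw": 0}, {"delta_pos": [0.271, 0.653, -0.03], "delta_rot": [0, 0, 0.272], "claw": 0}, {"delta_pos": [0.271, 0.653, -0.03], "delta_rot": [0, 0, 0.272], "claw": 0}, {"delta_pos": [0.271, 0.653, -0.03], "delta_rot": [0, 0, 0.272], "claw": 0}, {"delta_pos": [0.271, 0.653, -0.03], "delta_rot": [0, 0, 0.272], "claw": 0}, {"delta_pos": [0.271, 0.653, -0.03], "delta_rot": [0, 0, 0.272], "claw": 0}, {"delta_pos": [0.271, 0.653, -0.03], "delta_rot": [0, 0, 0.272], "claw": 0}, {"delta_pos": [0.271, 0.653, -0.03], "delta_rot": [0, 0, 0.272], "claw": 0}, {"delta_pos": [0.271, 0.653, -0.03], "delta_rot": [0, 0, 0.272], "claw": 0}, {"delta_pos": [0.271, 0.653, -0.03], "delta_rot": [0, 0, 0.272], "claw": 0}, {"delta_pos": [0.271, 0.653, -0.03], "delta_rot": [0, 0, 0.272], "claw": 0}, {"delta_pos": [0.271, 0.653, -0.03], "delta_rot": [0, 0, 0.272], "claw": 0}, {"delta_pos": [0.271, 0.653, -0.03], "delta_rot": [0, 0, 0.272], "claw": 0}, {"delta_pos": [0.271, 0.653, -0.03], "delta_rot": [0, 0, 0.272], "claw": 0}]}}

```text
time: 1.77
eef_pos: [0.5712, 0.0493, 0.2244]
tcp_rot: [-0.558, -0.434, 0.56, -0.432]
contact_force: [1.4, -0.2, 0.2]
opening: -0.003
```

```bash
python3 - <<'E'
from h import *
c=ctrl.calibration("wrist");im=ctrl.read_camera("wrist");cv2.imwrite("pics/w1.png",im)
s=ctrl.get_state();print(s["time"],s["eef_pos"],s["opening"],s["contact_force"],R.from_quat(s["tcp_rot"]).as_matrix().round(3))
print({k:v for k,v in c.items()})
np.save("w1T.npy",c["camera_from_world"])
for p in((.572,.049,.078),(.616,.231,.099)):print(project("wrist",np.array(p)))
E
```

```text
1.8167 [0.57117415 0.04857246 0.2245859 ] 0.00032068144874670154 [-0.30891089  0.13295548 -0.72658421] [[-0.003  0.968 -0.252]
 [ 0.001 -0.252 -0.968]
 [-1.    -0.003  0.   ]]
{'fx': 325.19226210127806, 'fy': 325.19226210127806, 'cx': 274.0619761010789, 'cy': 208.77266477138204, 'camera_from_world': array([[ 0.96773759, -0.25195483, -0.0016505 , -0.54036233],
       [-0.24158977, -0.92974646,  0.27785949,  0.15641952],
       [-0.07154258, -0.26849633, -0.96062031,  0.40180075],
       [ 0.        ,  0.        ,  0.        ,  1.        ]])}
[274.64023356 201.18872427]
[269.99657877 -29.34561439]
```

View pics/w1.png

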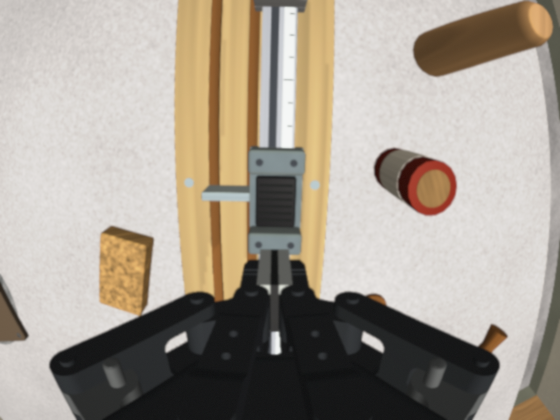

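The wrist view shows the button centred at (276,202), against a predicted (274.6,201.2). The rail is about 0.7° clockwise of the tool axis, so it runs at about 75°. I'll descend to just above the button, 8 mm towards the +y shoulder.

Request:
{"method": "play_rows", "body": {"targets": [{"delta_pos": [0.004, 0.008, -0.04], "delta_rot": [0, 0, 0], "claw": 0}, {"delta_pos": [0.004, 0.008, -0.075], "delta_rot": [0, 0, 0], "claw": 0}, {"delta_pos": [0.004, 0.008, -0.1], "delta_rot": [0, 0, 0], "claw": 0}, {"delta_pos": [0.004, 0.008, -0.112], "delta_rot": [0, 0, 0], "claw": 0}, {"delta_pos": [0.004, 0.008, -0.114], "delta_rot": [0, 0, 0], "claw": 0}, {"delta_pos": [0.004, 0.008, -0.114], "delta_rot": [0, 0, 0], "claw": 0}, {"delta_pos": [0.004, 0.008, -0.114], "delta_rot": [0, 0, 0], "claw": 0}, {"delta_pos": [0.004, 0.008, -0.114], "delta_rot": [0, 0, 0], "claw": 0}]}}

```text
time: 2.48
eef_pos: [0.5769, 0.0561, 0.1132]
tcp_rot: [0.56, 0.432, -0.559, 0.432]
contact_force: [-0.1, -0.2, -0.9]
opening: 0.004
```

```bash
python3 - <<'E'
from h import *
s=ctrl.get_state();print(s["time"],s["eef_pos"],s["contact_force"])
a=ctrl.read_camera("wrist");b=ctrl.read_camera("top")
cv2.imwrite("pics/w2.png",np.hstack([cv2.resize(a[130:310,180:380],(440,396)),cv2.resize(b[160:260,200:290],(356,396))]))
E
```

```text
2.4833 [0.57685609 0.05611577 0.11319569] [-0.1322767 -0.1963887 -0.9243117]
```

View pics/w2.png

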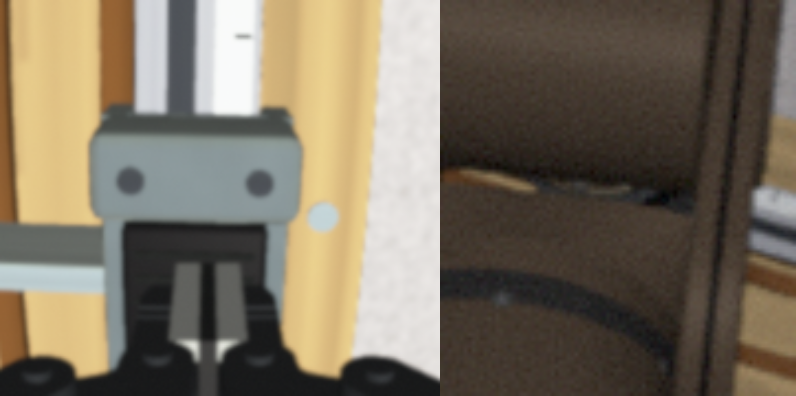

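The fingertips sit over the cap, about 2 to 3 mm to the +x side, with clearance to the +y shoulder. Now I press gently.

Request:
{"method": "play_rows", "body": {"targets": [{"delta_pos": [-0.002, 0, -0.006], "delta_rot": [0, 0, 0], "claw": 0}, {"delta_pos": [-0.002, 0, -0.009], "delta_rot": [0, 0, 0], "claw": 0}, {"delta_pos": [-0.002, 0, -0.011], "delta_rot": [0, 0, 0], "claw": 0}, {"delta_pos": [-0.002, 0, -0.012], "delta_rot": [0, 0, 0], "claw": 0}, {"delta_pos": [-0.002, 0, -0.013], "delta_rot": [0, 0, 0], "claw": 0}, {"delta_pos": [-0.002, 0, -0.013], "delta_rot": [0, 0, 0], "claw": 0}, {"delta_pos": [-0.002, 0, -0.013], "delta_rot": [0, 0, 0], "claw": 0}, {"delta_pos": [-0.002, 0, -0.013], "delta_rot": [0, 0, 0], "claw": 0}]}}

```text
time: 3.25
eef_pos: [0.5746, 0.0565, 0.1006]
tcp_rot: [0.56, 0.432, -0.559, 0.432]
contact_force: [-1.7, -0.1, 5.7]
opening: -0.003
```

Request:
{"method": "play_rows", "body": {"targets": [{"delta_pos": [0, 0, -0.001], "delta_rot": [0, 0, 0], "claw": 0}, {"delta_pos": [0, 0, -0.002], "delta_rot": [0, 0, 0], "claw": 0}, {"delta_pos": [0, 0, -0.0025], "delta_rot": [0, 0, 0], "claw": 0}, {"delta_pos": [0, 0, -0.0025], "delta_rot": [0, 0, 0], "claw": 0}, {"delta_pos": [0, 0, -0.0025], "delta_rot": [0, 0, 0], "claw": 0}]}}

```text
time: 3.67
eef_pos: [0.5746, 0.0565, 0.099]
tcp_rot: [-0.559, -0.433, 0.56, -0.432]
contact_force: [-3.2, -0.7, 6.6]
opening: -0.001
```

Request:
{"method": "play_rows", "body": {"targets": [{"delta_pos": [0, 0, -0.001], "delta_rot": [0, 0, 0], "claw": 0}, {"delta_pos": [0.0005, 0.002, -0.001], "delta_rot": [0, 0, 0], "claw": 0}, {"delta_pos": [0.001, 0.004, -0.001], "delta_rot": [0, 0, 0], "claw": 0}, {"delta_pos": [0.0016, 0.006, -0.001], "delta_rot": [0, 0, 0], "claw": 0}, {"delta_pos": [0.002, 0.008, -0.001], "delta_rot": [0, 0, 0], "claw": 0}, {"delta_pos": [0.0027, 0.01, -0.001], "delta_rot": [0, 0, 0], "claw": 0}, {"delta_pos": [0.0035, 0.013, -0.001], "delta_rot": [0, 0, 0], "claw": 0}, {"delta_pos": [0.0043, 0.016, -0.001], "delta_rot": [0, 0, 0], "claw": 0}, {"delta_pos": [0.0051, 0.019, -0.001], "delta_rot": [0, 0, 0], "claw": 0}, {"delta_pos": [0.0059, 0.022, -0.001], "delta_rot": [0, 0, 0], "claw": 0}, {"delta_pos": [0.0067, 0.025, -0.001], "delta_rot": [0, 0, 0], "claw": 0}, {"delta_pos": [0.0075, 0.028, -0.001], "delta_rot": [0, 0, 0], "claw": 0}, {"delta_pos": [0.008, 0.03, -0.001], "delta_rot": [0, 0, 0], "claw": 0}, {"delta_pos": [0.008, 0.03, -0.001], "delta_rot": [0, 0, 0], "claw": 0}]}}

```text
time: 4.83
eef_pos: [0.5832, 0.0869, 0.0992]
tcp_rot: [0.56, 0.433, -0.559, 0.433]
contact_force: [-2.2, 0.3, 5.7]
opening: 0.001
```

```bash
python3 - <<'E'
from h import *
s=ctrl.get_state();print(s["time"],s["eef_pos"],s["contact_force"])
a=ctrl.read_camera("wrist");b=ctrl.read_camera("scene")
cv2.imwrite("pics/w3.png",np.hstack([cv2.resize(a[0:310,180:380],(252,390)),cv2.resize(b[110:240,240:410],(510,390))]))
E
```

```text
4.8333 [0.58321247 0.0869178  0.09917196] [-2.247233    0.34112205  5.68998799]
```

View pics/w3.png

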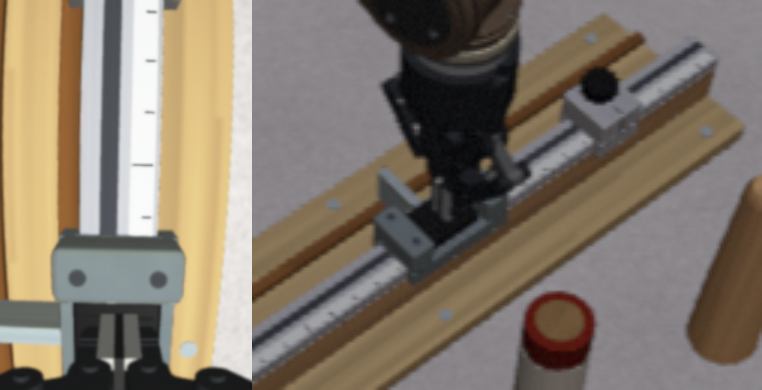

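The stop slides with the fingers (its shoulder has passed the board screw) and the button stays down. I continue.

Request:
{"method": "play_rows", "body": {"targets": [{"delta_pos": [0.0008, 0.003, -0.001], "delta_rot": [0, 0, 0], "claw": 0}, {"delta_pos": [0.0019, 0.007, -0.001], "delta_rot": [0, 0, 0], "claw": 0}, {"delta_pos": [0.0032, 0.012, -0.001], "delta_rot": [0, 0, 0], "claw": 0}, {"delta_pos": [0.0046, 0.017, -0.001], "delta_rot": [0, 0, 0], "claw": 0}, {"delta_pos": [0.0059, 0.022, -0.001], "delta_rot": [0, 0, 0], "claw": 0}, {"delta_pos": [0.0072, 0.027, -0.001], "delta_rot": [0, 0, 0], "claw": 0}, {"delta_pos": [0.0086, 0.032, -0.001], "delta_rot": [0, 0, 0], "claw": 0}, {"delta_pos": [0.0099, 0.037, -0.001], "delta_rot": [0, 0, 0], "claw": 0}, {"delta_pos": [0.0113, 0.042, -0.001], "delta_rot": [0, 0, 0], "claw": 0}, {"delta_pos": [0.0126, 0.047, -0.001], "delta_rot": [0, 0, 0], "claw": 0}, {"delta_pos": [0.0139, 0.052, -0.001], "delta_rot": [0, 0, 0], "claw": 0}, {"delta_pos": [0.0153, 0.057, -0.001], "delta_rot": [0, 0, 0], "claw": 0}, {"delta_pos": [0.0166, 0.062, -0.001], "delta_rot": [0, 0, 0], "claw": 0}, {"delta_pos": [0.0177, 0.066, -0.001], "delta_rot": [0, 0, 0], "claw": 0}, {"delta_pos": [0.0188, 0.07, -0.001], "delta_rot": [0, 0, 0], "claw": 0}, {"delta_pos": [0.0198, 0.074, -0.001], "delta_rot": [0, 0, 0], "claw": 0}, {"delta_pos": [0.0206, 0.077, -0.001], "delta_rot": [0, 0, 0], "claw": 0}, {"delta_pos": [0.0214, 0.08, -0.001], "delta_rot": [0, 0, 0], "claw": 0}, {"delta_pos": [0.0214, 0.08, -0.001], "delta_rot": [0, 0, 0], "claw": 0}]}}

```text
time: 6.52
eef_pos: [0.6059, 0.1675, 0.0999]
tcp_rot: [0.561, 0.432, -0.558, 0.433]
contact_force: [-0.5, 0.4, 5.2]
opening: -0.004
```

```bash
python3 - <<'E'
from h import *
s=ctrl.get_state();print(s["time"],s["eef_pos"],s["contact_force"])
a=ctrl.read_camera("wrist");b=ctrl.read_camera("scene")
cv2.imwrite("pics/w4.png",np.hstack([cv2.resize(a[0:310,180:380],(252,390)),cv2.resize(b[110:240,240:410],(510,390))]))
E
```

```text
6.5167 [0.60590836 0.1675024  0.09986209] [-0.53206497  0.35012395  5.24769243]
```

View pics/w4.png

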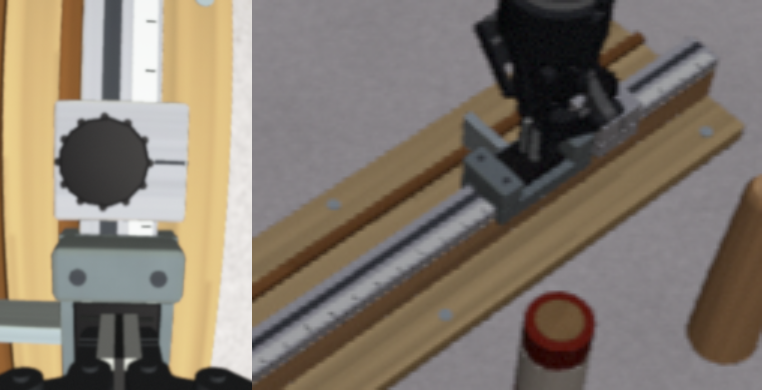

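The stop is about 5 mm short of the memory stop. I press slightly deeper and close the gap slowly.

Request:
{"method": "play_rows", "body": {"targets": [{"delta_pos": [0, 0, -0.001], "delta_rot": [0, 0, 0], "claw": 0}, {"delta_pos": [0, 0, -0.002], "delta_rot": [0, 0, 0], "claw": 0}, {"delta_pos": [0.0004, 0.0015, -0.002], "delta_rot": [0, 0, 0], "claw": 0}, {"delta_pos": [0.0008, 0.003, -0.002], "delta_rot": [0, 0, 0], "claw": 0}, {"delta_pos": [0.0012, 0.0045, -0.002], "delta_rot": [0, 0, 0], "claw": 0}, {"delta_pos": [0.0016, 0.006, -0.002], "delta_rot": [0, 0, 0], "claw": 0}, {"delta_pos": [0.0016, 0.006, -0.002], "delta_rot": [0, 0, 0], "claw": 0}, {"delta_pos": [0.0016, 0.006, -0.002], "delta_rot": [0, 0, 0], "claw": 0}]}}

```text
time: 7.28
eef_pos: [0.6078, 0.1739, 0.0991]
tcp_rot: [0.561, 0.432, -0.558, 0.433]
contact_force: [-2.4, 0.4, 6.0]
opening: -0.001
```

Request:
{"method": "play_rows", "body": {"targets": [{"delta_pos": [0.0003, 0.001, -0.002], "delta_rot": [0, 0, 0], "claw": 0}, {"delta_pos": [0.0005, 0.002, -0.002], "delta_rot": [0, 0, 0], "claw": 0}, {"delta_pos": [0.0008, 0.003, -0.002], "delta_rot": [0, 0, 0], "claw": 0}, {"delta_pos": [0.001, 0.004, -0.002], "delta_rot": [0, 0, 0], "claw": 0}, {"delta_pos": [0.001, 0.004, -0.002], "delta_rot": [0, 0, 0], "claw": 0}, {"delta_pos": [0.001, 0.004, -0.002], "delta_rot": [0, 0, 0], "claw": 0}]}}

```text
time: 7.78
eef_pos: [0.6089, 0.1771, 0.0981]
tcp_rot: [0.56, 0.432, -0.558, 0.434]
contact_force: [-3.2, -3.1, 6.3]
opening: 0.001
```

```bash
python3 - <<'E'
from h import *
s=ctrl.get_state();print(s["time"],s["eef_pos"],s["contact_force"])
a=ctrl.read_camera("wrist")
cv2.imwrite("pics/w5.png",cv2.resize(a[60:310,180:380],None,fx=2.4,fy=2.4))
E
```

```text
7.7833 [0.60891699 0.1770503  0.09812527] [-3.17604151 -3.14576284  6.27596616]
```

View pics/w5.png

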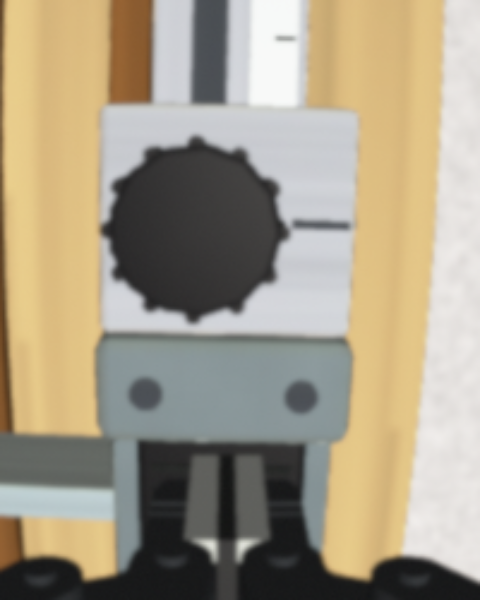

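The shoulder now meets the block with no visible gap and the y force has risen to -3 N. A small extra push with a hold will confirm it.

Request:
{"method": "play_rows", "body": {"targets": [{"delta_pos": [0.0003, 0.001, -0.001], "delta_rot": [0, 0, 0], "claw": 0}, {"delta_pos": [0.0005, 0.002, -0.001], "delta_rot": [0, 0, 0], "claw": 0}, {"delta_pos": [0.0005, 0.002, -0.001], "delta_rot": [0, 0, 0], "claw": 0}, {"delta_pos": [0.0005, 0.002, -0.001], "delta_rot": [0, 0, 0], "claw": 0}]}}

```text
time: 8.17
eef_pos: [0.6095, 0.1781, 0.0981]
tcp_rot: [0.559, 0.432, -0.559, 0.434]
contact_force: [-2.9, -4.3, 6.8]
opening: -0.001
```

Request:
{"method": "play_rows", "body": {"targets": [{"delta_pos": [0.0003, 0.001, 0.003], "delta_rot": [0, 0, 0], "claw": 0}, {"delta_pos": [0.0003, 0.001, 0.008], "delta_rot": [0, 0, 0], "claw": 0}, {"delta_pos": [0.0003, 0.001, 0.025], "delta_rot": [0, 0, 0], "claw": 0}, {"delta_pos": [0, 0, 0.06], "delta_rot": [0, 0, 0], "claw": 0}, {"delta_pos": [0, 0, 0.1], "delta_rot": [0, 0, 0], "claw": 0}, {"delta_pos": [0, 0, 0.13], "delta_rot": [0, 0, 0], "claw": 0}, {"delta_pos": [0, 0, 0.13], "delta_rot": [0, 0, 0], "claw": 0}, {"delta_pos": [0, 0, 0.13], "delta_rot": [0, 0, 0], "claw": 0}]}}

```text
time: 8.83
eef_pos: [0.6108, 0.1785, 0.2312]
tcp_rot: [0.561, 0.431, -0.557, 0.435]
contact_force: [-0.4, 0.2, -0.9]
opening: 0.002
```

```bash
python3 - <<'E'
from h import *
s=ctrl.get_state();print(s["time"],s["eef_pos"],s["contact_force"])
a=ctrl.read_camera("wrist");b=ctrl.read_camera("scene")
cv2.imwrite("pics/w6.png",np.hstack([cv2.resize(a[30:300,180:380],(392,530)),cv2.resize(b[100:320,160:430],(406,530))]))
E
```

```text
8.8333 [0.61080008 0.17849528 0.23116093] [-0.39316286  0.15054939 -0.92121717]
```

View pics/w6.png

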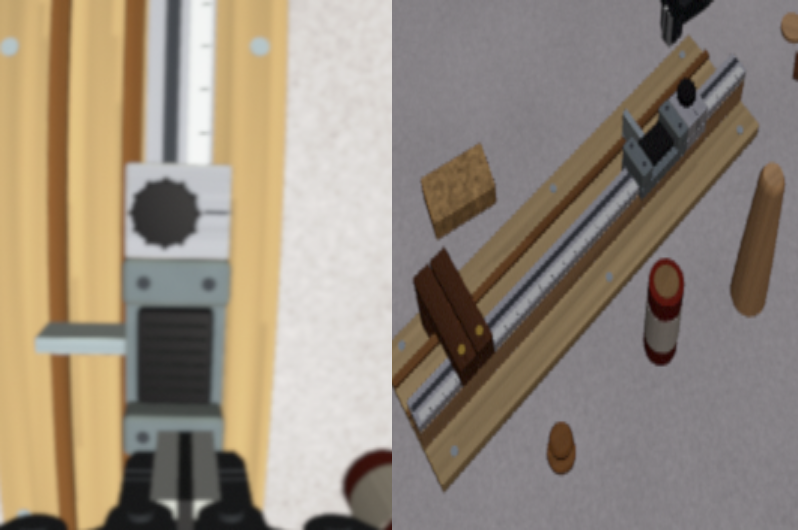

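The stop rests against the memory stop with no visible gap, the fingers are clear, and the loose things are still standing. I'm handing in.

```bash
python3 -c "
from plant import ctrl
print(ctrl.sign_off())"
```

```text
the job is handed in; nothing more can be done
None
```

The length stop now rests against the memory stop, and I handed the job in at about 8.9 s of the 38 s allowed; the sign-off reported no verdict.

- **Press and push:** With the fingers shut I pressed the release button down. I then slid the stop about 0.12 m towards +y until it met the memory stop, and lifted straight off.
- **Forces:** Pressing read about 5 to 7 N. From the fingertip height I judged the button was 3 to 5 mm down throughout; the joint itself can't be read directly. On contact the y force rose to about -4 N, far below any limit.
- **Last checks:** In the wrist and scene pictures there is no visible gap between the stop and the memory stop. The fingers are well clear, with a residual force reading of about 1 N. The leg, roll, sanding block and turned knob look undisturbed. I judged these by eye and did not measure the gap or the button's height after release.
- **Mismatch:** I expected the fingers to push on the stop's shoulder, but it appears to have been carried by friction on the button cap. This made no difference to where it ended up.

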